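# Wedge the camp kitchen's food locker shut

## Task

The catch of the camp kitchen's food locker is worn out and its door swings loose. Push the door fully shut, fetch the wooden wedge from the low rack (its thick end is pushed in, so draw it out by the thin end, put it down and take it again by the thick end), and tap it, thin end first and square to the door, under the half of the door away from the hinge until it is jammed tight. Leave it there with the door shut, and leave the batten and all the other things standing where they are.

Things in the scene. Friction and masses are not known exactly. Their poses are not given: they have to be found in the camera images.
- door (a joint): Food locker's door, angle in rad: 0 = shut, grows as it opens towards the robot. Light wood panel 268 mm wide, 16 mm thick, hinged on its left side as the robot sees it; no knob: push its outer face. Lower edge 18 mm above the table, upper edge 151 mm. It swings easily, stays where it is left and stops at 0.
- door_hinge (a point): Hinge axis at table height, fixed to the locker: +x level into the locker, square to the shut door; +y along the shut door to the hinge side. The door at angle a has its inner face on the line from here in direction (-sin a, -cos a), 268 mm long; its outer face is 16 mm off that, along (-cos a, +sin a) (the robot's side).
- wedge_spot (a point): Point on the table below the outer face of the shut door where the wedge belongs, 69 mm in from the door's free edge; fixed to the locker; +x points straight into the locker, square to the shut door, +y towards the hinge. Below the door it is empty for 100 mm inwards.
- wedge_mid (a point): Middle of the loose light-wood wedge, 10 mm above its underside; z up, +x along it to the thick end. 180 mm long, 46 mm wide (upright parallel sides), 5 mm high at the thin end rising evenly to 34 mm; about 0.11 kg. It is 18 mm high 81 mm from its thin end. It starts flat in one of the rack's two bays, thick end in, about 65 mm of the thin end sticking out.
- batten_mid (a point): middle of a loose straight batten of the same wood, 170 mm long, 32 mm wide, 22 mm high, +x along it; it lies in the rack's other bay, its end sticking out. A bystander.
- locker: wooden box fixed to the table, 200 mm deep, 310 mm wide, 170 mm high, the door in its front; origin under its middle, +x to its back, +y to the hinge side.
- rack_front (a point): point on the table below the middle of the rack's front edge. Rack: low wooden two-bay rack fixed to the table, 214 mm wide, 150 mm deep, 64 mm high, bays open to the front only; +x points into the rack, so things are drawn out along -x.
- wedge: the wedge again, origin under its middle, +x to the thick end.
- mug: upright mug, 80 mm across and 85 mm high plus a handle, origin under its middle; stands left of the rack's front. A bystander.
- juice: upright juice bottle, 62 mm across, 180 mm high, origin under its middle; stands to the right in front of the locker. A bystander.
- pot: steel pot, 124 mm across plus handles, 85 mm high, standing on top of the rack towards its back; origin under its middle. A bystander.
- bowl: steel bowl, 120 mm across, 50 mm high, on top of the locker towards its back; origin under its middle. A bystander.
- tin: upright metal tin, 84 mm across, 120 mm high, between locker and rack at the back; origin under its middle. A bystander.
Things that resemble listed ones, but are neither listed nor needed, are in the scene too. Leave any black or red look-alike of the wedge alone.

How it is judged:
On the way, in this order (a step that is already met when the one before it is completed fails the run):
1. the door has been pushed shut (value of joint door below 0.035 rad), for 0.2 s.
2. the wedge's thin end is under the shut door and bears on it (value of joint door below 0.035 rad and contact force between wedge and door above 2.5 N), for 0.1 s.
At the end, for the whole second after the job is handed in: Door shut within 0.035 rad; wedge let go, at rest, flat, still pressing on the door with over 2.5 N; its middle from 60 mm outside to 20 mm inside the door's outer face, within 68 mm of the wedge spot along the door, square to it within 15 degrees (all of step 2 and x of wedge_mid in the frame of wedge_spot between -0.06 and 0.02 m and y of wedge_mid in the frame of wedge_spot between -0.068 and 0.068 m and angle between the x axis of wedge_mid and the x axis of wedge_spot, either way round below 0.26 rad and angle between wedge_mid's own z axis and vertical below 0.08 rad and linear speed of wedge below 0.01 m/s); the robot touches nothing.
It fails at once if one of the other things (batten, mug, juice bottle, pot, bowl, tin) is shifted by more than 30 mm or toppled (distance of any of batten_mid, mug, juice, pot, bowl, tin from where it was at the start of the episode above 0.03 m or angle between any of mug, juice, pot, bowl, tin's own z axis and vertical above 0.35 rad).
It also fails if it takes over 72 s, if anything falls off the work surface, if the arm or the gripper's body presses on something with over 40 N, if the wrist force passes 120 N, or if a joint passes its speed limit or range.

## Robot

A 6-joint arm with a two-finger parallel gripper is mounted at the origin on the work surface. World frame = base frame: x ahead of the robot, y to its left, z up, the work surface at z = 0. Lengths are in m, angles in rad, forces in N, time in s.
With the tool pointing down it reaches from about 0.225 to 0.875 m from the base axis. Payload 3.4 kg.
Tool frame: the origin (TCP) lies on the centre line of the jaws, within the pads' length; the fingertips stand 17 mm ahead of it and the grasp point (between the pads) lies 2 mm behind it; z points along the fingers, y is the line along which they close (so a half turn about z gives the same grasp; the last joint's range is limited). The gripper opens to 85 mm and grips with 20 to 120 N. Pads are 22 mm wide; open, the fingers measure 114 mm over their backs; the gripper's body (76 mm by 85 mm) begins 54 mm behind the grasp point. The pads swing forward as they close: fully open they stand 13 mm farther back than shut.
Start: joints at [-1.301, 0.276, 1.505, -0, 1.361, -0.121], TCP at [0.219, -0.532, 0.248] pointing down, gripper open.
Joint ranges: [-2.89, 2.89], [-0.75, 2.08], [0.22, 2.7], [-1.18, 4.32], [0.11, 2.71], [-2.7, 2.7]. Speed limits (rad/s): [2.57, 2.57, 3.14, 3.14, 3.14, 3.14].

## Interface

Orientations are given as a unit quaternion [w, x, y, z].
In Python, from rig import manip gives the robot as it stands.
- The arm moves only by the tool move_arm, never from a script. Its argument "steps" is one flat list of numbers, 7 for each row, row after row: the turn, a rotation vector about the world's x, y, z normalised to -1 to 1, where 1 is 360 degrees, then the shift along the world's x, y, z normalised to -1 to 1, where 1 is 1 m, then the opening, from -1 (shut) to 1 (fully open). A call has exactly 10 rows; each row is the pose to reach, as a shift and turn from the pose commanded when the call began, turning the shorter way round; what a row does not reach only later rows make up. A row lasts 1/10 s, in which the tool goes at most 50 mm and 8.59 degrees, less where a joint would pass 70% of its speed; a pose out of reach is approached as far as the arm can. A call with a number of a shift or a turn outside -1 to 1 is refused whole. A call with a gripper value outside its range is refused whole. The fingers move at their own pace and stop on an object; "squeeze" is the grip in N (left out, the last holds). Time passes only in rows, so rows that repeat a pose let the fingers close, or fill a call up. It gives the time, the measured TCP pose, the force, the opening and the grip force at its end, in the units of the state.
- manip.get_state(): the state, without advancing time (a new reading comes with each control period).
- manip.get_image(name): name is "scene" or "top" or "wrist"; returns a dict with "pixels" (400x640x3 uint8, blue, green, red), "fx", "fy", "cx", "cy" (pixels), "R" (3x3) and "t" (3): a world point X has camera coordinates R X + t. Camera axes: x right, y down, z forward; pixel columns grow to the right and rows downward; lengths in m; the calibration is good to about 2 mm. A picture is of the moment at which its call begins. There is no depth.
- manip.sign_off(): hands the job in; it is judged then, once.
The state is a dict: "clock": time; "qpos": joint angles; "qd": joint speeds; "effort": joint torques, N m; "position": TCP position; "ee_rot": TCP orientation; "contact_force": force on the tool from outside, world axes, zero at the start; "moment": the same for the moment, N m; "width": finger opening in m; "gripper_force": force on a finger pad.
Only numpy, scipy, OpenCV 4.12 (cv2) and the standard library are available. Lean on these libraries where they do the work, as an engineer would, in place of code of your own. Each camera call takes 0.05 s, during which the arm holds its last target. There are 200 camera calls.

## Working session

There is one attempt and no reset: what is moved stays moved. The work goes in short steps, Python scripts to look and compute and a tool call to move; the robot and the scene stay as the last step left them, time stands still between calls to the robot, and variables do not carry over. Pictures are saved under pics/ and viewed, at most 11 in all, crops included, and the job is handed in when it is done.

Besides the shell and the picture viewer there is one more tool, called after "Request:" as name(argument=value, ...) on one line, values as JSON. move_arm: Moves the arm, as the interface text tells. Scaled input: -1 to 1 covers 1 m each way for a shift and 360 degrees each way for a turn. Its arguments: {"type":"object","properties":{"steps":{"type":"array"},"squeeze":{"type":"number"}},"required":["steps"]}

```bash
mkdir -p pics; cat > h.py <<'E'
import numpy as np, cv2
from rig import manip
def ray(im,u,v):
    d=im['R'].T@np.array([(u-im['cx'])/im['fx'],(v-im['cy'])/im['fy'],1.]); return -im['R'].T@im['t'], d
def onz(im,u,v,z):
    o,d=ray(im,u,v); return o+d*(z-o[2])/d[2]
def px(im,X):
    c=im['R']@np.array(X,float)+im['t']; return im['fx']*c[0]/c[2]+im['cx'], im['fy']*c[1]/c[2]+im['cy']
def grab(n):
    im=manip.get_image(n)
    for k in('R','t','pixels'): im[k]=np.array(im[k])
    return im
E
python3 - <<'E'
from h import *
import pickle
for n in('scene','top'):
    im=grab(n); cv2.imwrite(f'pics/{n}0.png',im['pixels']); pickle.dump(im,open(n+'.pkl','wb')); print(n,-im['R'].T@im['t'],im['fx'],im['R'])
print(manip.get_state())
E
```

```text
scene [1.20932228 0.36153653 1.70525483] 514.1833219751929 [[-0.51071605  0.85973634  0.00474774]
 [ 0.77211977  0.4610834  -0.43730214]
 [-0.37815365 -0.2196714  -0.89930212]]
top [ 0.2552195  -0.01080291  1.53900437] 512.3573351105084 [[-0.02937531 -0.99949432  0.01217337]
 [-0.98009197  0.02640838 -0.19677988]
 [ 0.19635889 -0.0177115  -0.98037212]]
{'clock': 0.1, 'qpos': array([-1.30101730e+00,  2.76557261e-01,  1.50600262e+00,  2.21708751e-06,
        1.36068639e+00, -1.20982829e-01]), 'qd': array([-0.00084397, -0.00145441, -0.00266875,  0.00044598,  0.00152866,
       -0.00116487]), 'effort': array([ 5.21462043e-04, -4.17702699e+01, -2.46406031e+01, -1.33490280e-04,
        5.83655928e-03,  1.65815828e-05]), 'position': array([ 0.21890205, -0.53123364,  0.24751319]), 'ee_rot': array([-8.24604767e-04,  9.80973497e-01,  1.94139934e-01, -6.03754880e-05]), 'contact_force': array([-0.65756745, -0.75119476, -1.039188  ]), 'moment': array([ 0.02240037,  0.02435323, -0.01070153]), 'gripper_force': 0.0, 'width': 0.08542416082489683}
```

View pics/scene0.png

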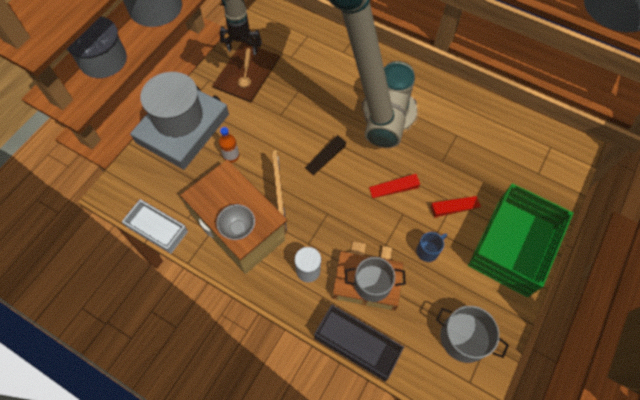

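View pics/top0.png

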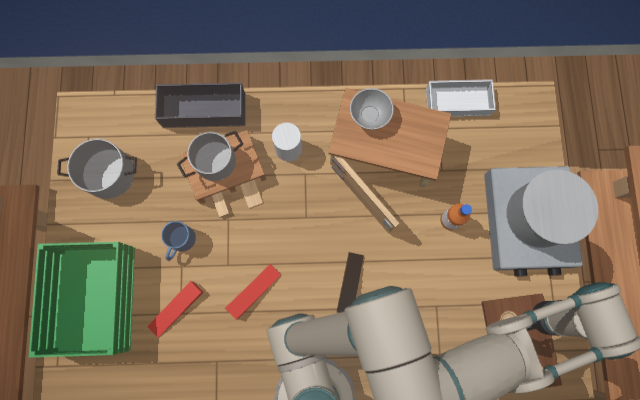

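The scene view shows the locker (235,215) with its door ajar (278,180), and the rack (370,278) with two light pieces at (358,247) and (386,253). In the top view the door runs (337,160)→(395,225) and the pieces are at (221,203) and (252,192). I'll zoom in to tell the wedge from the batten.

```bash
python3 - <<'E'
from h import *
import pickle
t=pickle.load(open('top.pkl','rb'));s=pickle.load(open('scene.pkl','rb'))
a=cv2.resize(t['pixels'][120:220,170:280],None,fx=3.6,fy=5.5*3.6/5.5,interpolation=cv2.INTER_CUBIC)
b=cv2.resize(s['pixels'][230:320,320:420],None,fx=4,fy=4,interpolation=cv2.INTER_CUBIC)
c=np.zeros((600,800,3),np.uint8)
c[:a.shape[0],:a.shape[1]]=a;c[:b.shape[0],400:800]=b[:,:400]
d=cv2.resize(t['pixels'][80:235,320:480],None,fx=1.5,fy=1.5); c[362:362+d.shape[0],:d.shape[1]]=d
cv2.imwrite('pics/z1.png',c)
f=lambda im,u,v,z:print((u,v),onz(im,u,v,z).round(3))
print('locker top corners')
for p in[(346,90),(450,111),(441,178),(330,142)]: f(t,*p,.17)
print('door top');
for p in[(337,158),(396,224)]: f(t,*p,.151)
print('juice');f(t,449,224,0)
print('red/black');f(t,352,275,0.02);f(t,253,291,.02);f(t,176,308,.02);f(t,175,240,0)
E
```

```text
locker top corners
(346, 90) [ 0.86  -0.112  0.17 ]
(450, 111) [ 0.789 -0.405  0.17 ]
(441, 178) [ 0.594 -0.365  0.17 ]
(330, 142) [ 0.706 -0.061  0.17 ]
door top
(337, 158) [ 0.665 -0.08   0.151]
(396, 224) [ 0.472 -0.236  0.151]
juice
(449, 224) [ 0.492 -0.422  0.   ]
red/black
(352, 275) [ 0.345 -0.118  0.02 ]
(253, 291) [0.307 0.173 0.02 ]
(176, 308) [0.265 0.395 0.02 ]
(175, 240) [0.466 0.409 0.   ]
```

View pics/z1.png

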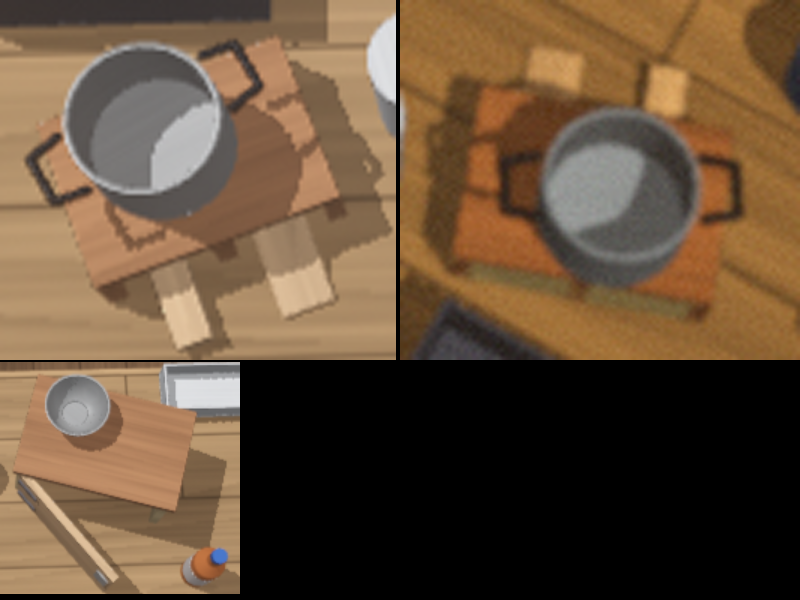

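The zoom shows the wider wedge in the right bay (tip corners at about (249,208) and (263,203) in the top image), and the narrow batten in the left bay. Next I'll refine the locker and rack edges with masks.

```bash
python3 - <<'E'
from h import *
import pickle
t=pickle.load(open('top.pkl','rb'));s=pickle.load(open('scene.pkl','rb'))
def rect(im,seed,z,box,tol=22):
    hsv=cv2.cvtColor(cv2.GaussianBlur(im['pixels'],(3,3),0),cv2.COLOR_BGR2Lab).astype(int)
    m=(np.abs(hsv-hsv[seed[1],seed[0]])[:,:,1:].max(2)<7)&(np.abs(hsv-hsv[seed[1],seed[0]])[:,:,0]<tol)
    M=np.zeros_like(m);M[box[1]:box[3],box[0]:box[2]]=m[box[1]:box[3],box[0]:box[2]]
    n,l=cv2.connectedComponents(M.astype(np.uint8)); c=l==l[seed[1],seed[0]]
    cs,_=cv2.findContours(c.astype(np.uint8),cv2.RETR_EXTERNAL,cv2.CHAIN_APPROX_NONE)
    h=cv2.convexHull(max(cs,key=cv2.contourArea))[:,0]
    P=np.array([onz(im,*p,z)[:2] for p in h]).astype(np.float32)
    r=cv2.minAreaRect(P*1000); print('rect',np.round(r[0]),np.round(r[1]),round(r[2],1)); print(np.round(cv2.boxPoints(r)).tolist(), c.sum())
print('locker');rect(t,(400,150),.17,(320,80,460,190));rect(s,(215,200),.17,(170,155,295,275))
print('rack'); rect(t,(240,180),.064,(170,120,280,210)); rect(s,(345,290),.064,(320,230,420,320))
print('wedge tip'); P=[onz(t,249.4,208.3,.005),onz(t,263,202.8,.005),onz(t,256,182.5,.02)];print(np.round(P,3))
f=lambda u,v:onz(s,320+(u-400)/4,230+v/4,.005).round(3)
print(f(530,46),f(585,52),f(650,62),f(690,68))
E
```

```text
locker
rect [ 734. -231.] [319. 208.] 74.8
[[592.0, -358.0], [793.0, -412.0], [876.0, -104.0], [676.0, -50.0]] 5631
rect [ 716. -224.] [312. 231.] 73.8
[[562.0, -341.0], [784.0, -406.0], [871.0, -106.0], [649.0, -41.0]] 3956
rack
rect [694. 246.] [297. 265.] 17.1
[[513.0, 329.0], [591.0, 76.0], [875.0, 163.0], [797.0, 417.0]] 2529
rect [750. 218.] [50. 81.] 20.3
[[713.0, 247.0], [741.0, 171.0], [788.0, 189.0], [760.0, 265.0]] 272
wedge tip
[[0.556 0.185 0.005]
 [0.572 0.143 0.005]
 [0.632 0.163 0.02 ]]
[0.576 0.148 0.005] [0.556 0.193 0.005] [0.535 0.246 0.005] [0.522 0.279 0.005]
```

Request:
move_arm(steps=[0, 0, -0.104, 0.21, 0.37, -0.02, -1, 0, 0, -0.104, 0.21, 0.37, -0.02, -1, 0, 0, -0.104, 0.21, 0.37, -0.02, -1, 0, 0, -0.104, 0.21, 0.37, -0.02, -1, 0, 0, -0.104, 0.21, 0.37, -0.02, -1, 0, 0, -0.104, 0.21, 0.37, -0.02, -1, 0, 0, -0.104, 0.21, 0.37, -0.02, -1, 0, 0, -0.104, 0.21, 0.37, -0.02, -1, 0, 0, -0.104, 0.21, 0.37, -0.02, -1, 0, 0, -0.104, 0.21, 0.37, -0.02, -1])

```text
clock: 1.1
position: [0.43, -0.158, 0.2278]
ee_rot: [-0.001, 0.992, -0.128, -0.0]
contact_force: [-0.5, -1.1, -0.8]
width: -0.0001
gripper_force: 0.0
```

```bash
cat > st.py <<'E'
from h import *
s=manip.get_state(); q=s['ee_rot']
from scipy.spatial.transform import Rotation as Ro
M=Ro.from_quat([q[1],q[2],q[3],q[0]]).as_matrix()
print('t',s['clock'],'p',s['position'].round(4),'yawx',np.degrees(np.arctan2(M[1,0],M[0,0])).round(2),'z',M[:,2].round(3),'F',s['contact_force'].round(1),'w',round(s['width'],4),'g',s['gripper_force'])
E
python3 st.py; python3 - <<'E'
import numpy as np
h=np.array([.669,-.078]);x=np.array([.965,-.262]);y=np.array([.262,.965])
for a in np.radians([40,36,32,27,22,17,12,8,4,0,-1]):
    p=.22*np.array([-np.sin(a),-np.cos(a)])+.028*np.array([-np.cos(a),np.sin(a)])
    print(round(np.degrees(a)),(h+p[0]*x+p[1]*y).round(3))
E
```

```text
t 1.1 p [ 0.43   -0.158   0.2278] yawx -14.74 z [-0.     0.002 -1.   ] F [-0.5 -1.1 -0.8] w -0.0001 g 0.0
40 [ 0.472 -0.181]
36 [ 0.48  -0.194]
32 [ 0.489 -0.207]
27 [ 0.501 -0.222]
22 [ 0.514 -0.236]
17 [ 0.528 -0.249]
12 [ 0.544 -0.261]
8 [ 0.557 -0.269]
4 [ 0.57  -0.277]
0 [ 0.584 -0.283]
-1 [ 0.588 -0.284]
```

Request:
move_arm(steps=[0, 0, 0, 0, 0, -0.05, -1, 0, 0, 0, 0, 0, -0.1, -1, 0, 0, 0, 0.02, -0.01, -0.118, -1, 0, 0, 0, 0.043, -0.02, -0.118, -1, 0, 0, 0, 0.051, -0.033, -0.118, -1, 0, 0, 0, 0.06, -0.046, -0.118, -1, 0, 0, 0, 0.072, -0.061, -0.118, -1, 0, 0, 0, 0.085, -0.075, -0.118, -1, 0, 0, 0, 0.099, -0.088, -0.118, -1, 0, 0, 0, 0.107, -0.094, -0.118, -1])

```text
clock: 2.1
position: [0.5368, -0.2582, 0.1111]
ee_rot: [0.001, 0.991, -0.132, 0.001]
contact_force: [-0.5, 0.3, 0.8]
width: -0.0002
gripper_force: 0.0
```

Request:
move_arm(steps=[0, 0, 0, 0.008, -0.006, 0, -1, 0, 0, 0, 0.015, -0.01, 0, -1, 0, 0, 0, 0.021, -0.014, 0, -1, 0, 0, 0, 0.028, -0.018, 0, -1, 0, 0, 0, 0.034, -0.022, 0, -1, 0, 0, 0, 0.038, -0.024, 0, -1, 0, 0, 0, 0.042, -0.026, 0, -1, 0, 0, 0, 0.045, -0.027, 0, -1, 0, 0, 0, 0.045, -0.027, 0, -1, 0, 0, 0, 0.045, -0.027, 0, -1])

```text
clock: 3.1
position: [0.5809, -0.2825, 0.1102]
ee_rot: [-0.0, 0.991, -0.131, -0.0]
contact_force: [-0.1, -0.7, 1.0]
width: 0.0001
gripper_force: 0.0
```

```bash
python3 st.py; python3 - <<'E'
from h import *
import pickle
t=grab('top'); s=grab('scene'); w=grab('wrist')
pickle.dump((t,s,w),open('i2.pkl','wb'))
c=np.zeros((600,800,3),np.uint8)
c[:400,:640]=w['pixels']
d=cv2.resize(t['pixels'][80:230,320:480],None,fx=1.3,fy=1.3); 
c[402:402+d.shape[0],:d.shape[1]]=d[:198]
d=cv2.resize(s['pixels'][120:270,160:300],None,fx=1.3,fy=1.3); c[402:402+d.shape[0],300:300+d.shape[1]]=d[:198]
cv2.imwrite('pics/p2.png',c)
E
```

```text
t 3.1 p [ 0.5809 -0.2825  0.1102] yawx -15.04 z [-0.  0. -1.] F [-0.1 -0.7  1. ] w 0.0001 g 0.0
```

View pics/p2.png

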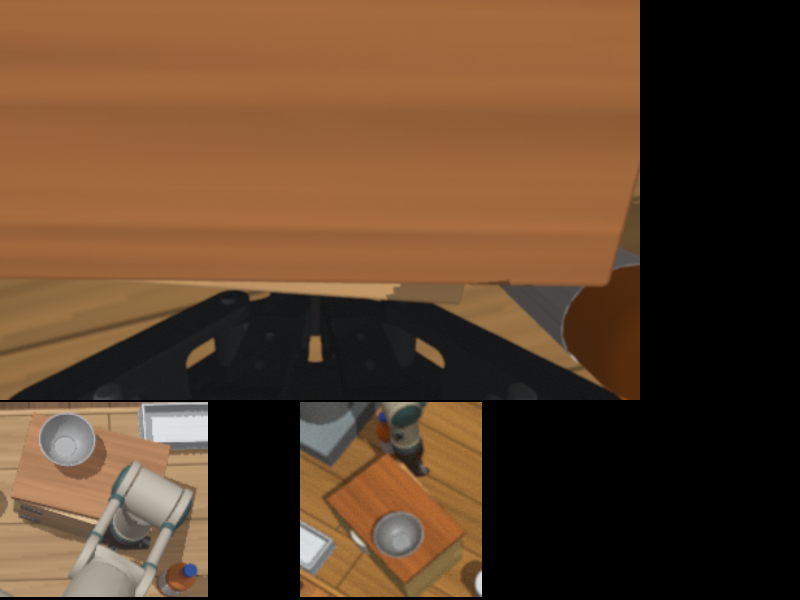

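The wrist view shows the roof edge at row 280 with the door top still tapering out to (465,300), so it is a few degrees open. I'll raise the tool so the gripper body clears the roof, then push further.

Request:
move_arm(steps=[0, 0, 0, 0, 0, 0.022, -1, 0, 0, 0, 0, 0, 0.022, -1, 0, 0, 0, 0.003, -0.001, 0.022, -1, 0, 0, 0, 0.006, -0.002, 0.022, -1, 0, 0, 0, 0.008, -0.002, 0.022, -1, 0, 0, 0, 0.01, -0.003, 0.022, -1, 0, 0, 0, 0.012, -0.003, 0.022, -1, 0, 0, 0, 0.012, -0.003, 0.022, -1, 0, 0, 0, 0.012, -0.003, 0.022, -1, 0, 0, 0, 0.012, -0.003, 0.022, -1])

```text
clock: 4.25
position: [0.593, -0.2856, 0.1323]
ee_rot: [0.0, 0.991, -0.131, -0.0]
contact_force: [0.5, -0.5, 0.1]
width: 0.0001
gripper_force: 0.0
```

```bash
python3 st.py
```

```text
t 4.25 p [ 0.593  -0.2856  0.1323] yawx -15.05 z [-0. -0. -1.] F [ 0.5 -0.5  0.1] w 0.0001 g 0.0
```

Request:
move_arm(steps=[0, 0, 0, 0.002, -0.001, 0, -1, 0, 0, 0, 0.004, -0.001, 0, -1, 0, 0, 0, 0.006, -0.002, 0, -1, 0, 0, 0, 0.008, -0.002, 0, -1, 0, 0, 0, 0.009, -0.002, 0, -1, 0, 0, 0, 0.01, -0.003, 0, -1, 0, 0, 0, 0.01, -0.003, 0, -1, 0, 0, 0, 0.01, -0.003, 0, -1, 0, 0, 0, 0.01, -0.003, 0, -1, 0, 0, 0, 0.01, -0.003, 0, -1])

```text
clock: 5.25
position: [0.5974, -0.2863, 0.1304]
ee_rot: [-0.002, 0.991, -0.131, -0.007]
contact_force: [-11.6, 3.7, 0.9]
width: -0.0001
gripper_force: 0.0
```

```bash
python3 st.py; python3 - <<'E'
from h import *
w=grab('wrist'); cv2.imwrite('pics/p3.png',w['pixels'][200:400])
E
```

```text
t 5.25 p [ 0.5974 -0.2863  0.1304] yawx -15.09 z [-0.013  0.006 -1.   ] F [-11.6   3.7   0.9] w -0.0001 g 0.0
```

View pics/p3.png

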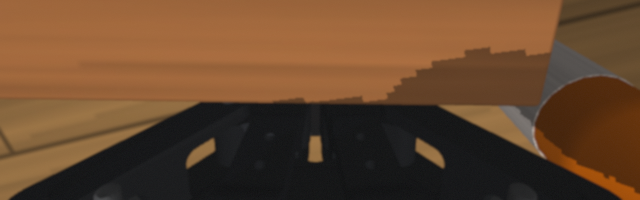

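Shut: the finger meets a firm stop at 12 N, and the door's top no longer shows beyond the roof edge (row ~300). Next the rack.

Request:
move_arm(steps=[0, 0, 0, -0.04, 0.011, 0, -1, 0, 0, 0, -0.075, 0.02, 0.02, -1, 0, 0, 0, -0.075, 0.02, 0.07, -1, 0, 0, 0.02, -0.075, 0.02, 0.12, -1, 0, 0, 0.04, -0.075, 0.07, 0.12, 1, 0, 0, 0.06, -0.075, 0.12, 0.12, 1, 0, 0, 0.08, -0.075, 0.17, 0.12, 1, 0, 0, 0.099, -0.075, 0.22, 0.12, 1, 0, 0, 0.099, -0.075, 0.27, 0.12, 1, 0, 0, 0.099, -0.075, 0.32, 0.12, 1])

```text
clock: 6.3
position: [0.5282, 0.0333, 0.2527]
ee_rot: [0.0, 0.984, 0.179, 0.001]
contact_force: [0.0, 0.8, -0.5]
width: 0.0846
gripper_force: 0.0
```

Request:
move_arm(steps=[0, 0, 0, 0, 0.05, 0, 1, 0, 0, 0, 0, 0.1, 0, 1, 0, 0, 0, 0, 0.12, 0, 1, 0, 0, 0, 0, 0.12, 0, 1, 0, 0, 0, 0, 0.12, 0, 1, 0, 0, 0, 0, 0.12, 0, 1, 0, 0, 0, 0, 0.12, 0, 1, 0, 0, 0, 0, 0.12, 0, 1, 0, 0, 0, 0, 0.12, 0, 1, 0, 0, 0, 0, 0.12, 0, 1])

```text
clock: 7.3
position: [0.5281, 0.1508, 0.2524]
ee_rot: [0.0, 0.984, 0.178, 0.0]
contact_force: [0.5, -0.3, 0.5]
width: 0.0857
gripper_force: 0.0
```

```bash
python3 st.py; python3 - <<'E'
from h import *
import pickle
w=grab('wrist'); cv2.imwrite('pics/p4.png',w['pixels']);pickle.dump(w,open('w4.pkl','wb'))
for p in[(.565,.166,.005),(.626,.189,.064),(.556,.185,.005),(.572,.143,.005)]: print(p,px(w,p))
E
```

```text
t 7.3 p [0.5281 0.1508 0.2524] yawx 20.54 z [ 0. -0. -1.] F [ 0.5 -0.3  0.5] w 0.0857 g 0.0
(0.565, 0.166, 0.005) (np.float64(314.3932966909604), np.float64(133.9042901478894))
(0.626, 0.189, 0.064) (np.float64(314.09685586265346), np.float64(61.990206148662736))
(0.556, 0.185, 0.005) (np.float64(294.9479625312474), np.float64(135.56764502806635))
(0.572, 0.143, 0.005) (np.float64(336.6702297905137), np.float64(135.33337408318863))
```

View pics/p4.png

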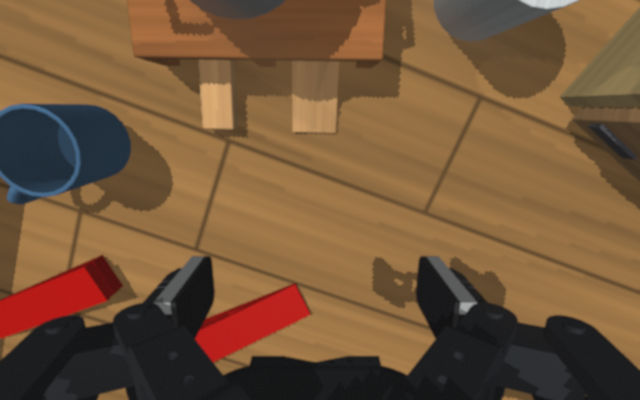

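The view shows the wedge's tip edge from (293,132) to (337,133), within 2 px of prediction, and the batten at (217,130). I'll check the fingertip height when open before descending.

```bash
python3 - <<'E'
from h import *
import pickle
w=pickle.load(open('w4.pkl','rb'))
p=np.array([.5281,.1508,.2524]);a=np.radians(20.54);x=np.array([np.cos(a),np.sin(a),0]);y=np.array([np.sin(a),-np.cos(a),0])
for zt in(.004,.01,.017):
  for sx in(-.011,.011):
    print(zt,sx,[np.round(px(w,p+sx*x+sy*y-[0,0,zt]),0).tolist() for sy in(-.043,.043)])
print(onz(w,293,132,.005),onz(w,337,133,.005), (-w['R'].T@w['t']))
for u,v in((292,62),(338,62)):print(onz(w,u,v,.015))
E
```

```text
0.004 -0.011 [[216.0, 298.0], [417.0, 298.0]]
0.004 0.011 [[212.0, 251.0], [421.0, 251.0]]
0.01 -0.011 [[220.0, 291.0], [413.0, 291.0]]
0.01 0.011 [[216.0, 245.0], [417.0, 245.0]]
0.017 -0.011 [[224.0, 283.0], [409.0, 283.0]]
0.017 0.011 [[221.0, 239.0], [412.0, 239.0]]
[0.5588212  0.18822815 0.005     ] [0.57442241 0.14357447 0.005     ] [0.59200341 0.17548536 0.37837709]
[0.62360484 0.21162156 0.015     ]
[0.63960384 0.16890854 0.015     ]
```

```bash
python3 - <<'E'
from h import *
import pickle
t=pickle.load(open('top.pkl','rb'))
c=onz(t,211,155,.149);f=np.array([.5666,.166,0]);a=np.radians(20.5);d=c-f;print(c,'along',d[0]*np.cos(a)+d[1]*np.sin(a)-.065,'lat',-d[0]*np.sin(a)+d[1]*np.cos(a))
E
```

```text
[0.68331122 0.27395442 0.149     ] along 0.08212658998388422 lat 0.06024476754918176
```

Request:
move_arm(steps=[0, 0, 0, 0.03, 0.012, -0.04, 1, 0, 0, 0, 0.065, 0.025, -0.07, 1, 0, 0, 0, 0.065, 0.025, -0.12, 1, 0, 0, 0, 0.065, 0.025, -0.17, 1, 0, 0, 0, 0.065, 0.025, -0.2, 1, 0, 0, 0, 0.065, 0.025, -0.22, 1, 0, 0, 0, 0.065, 0.025, -0.237, 1, 0, 0, 0, 0.065, 0.025, -0.237, 1, 0, 0, 0, 0.065, 0.025, -0.237, 0, 0, 0, 0, 0.065, 0.025, -0.237, -0.2], squeeze=40)

```text
clock: 8.35
position: [0.594, 0.1765, 0.0165]
ee_rot: [0.0, 0.984, 0.179, 0.001]
contact_force: [0.3, 0.3, 0.6]
width: 0.0586
gripper_force: 0.0
```

Request:
move_arm(steps=[0, 0, 0, 0, 0, 0, -1, 0, 0, 0, 0, 0, 0, -1, 0, 0, 0, 0, 0, 0, -1, 0, 0, 0, 0, 0, 0, -1, 0, 0, 0, 0, 0, 0, -1, 0, 0, 0, 0, 0, 0, -1, 0, 0, 0, 0, 0, 0, -1, 0, 0, 0, 0, 0, 0, -1, 0, 0, 0, 0, 0, 0, -1, 0, 0, 0, 0, 0, 0, -1])

```text
clock: 9.35
position: [0.5943, 0.1765, 0.0171]
ee_rot: [0.0, 0.984, 0.179, 0.002]
contact_force: [0.4, -0.2, 7.1]
width: 0.0445
gripper_force: 41.2
```

```bash
python3 st.py
```

```text
t 9.35 p [0.5943 0.1765 0.0171] yawx 20.6 z [ 0.003  0.    -1.   ] F [ 0.4 -0.2  7.1] w 0.0445 g 41.2469853751827
```

Request:
move_arm(steps=[0, 0, 0, 0, 0, 0.003, -1, 0, 0, 0, -0.033, -0.012, 0.003, -1, 0, 0, 0, -0.066, -0.025, 0.003, -1, 0, 0, 0, -0.098, -0.037, 0.003, -1, 0, 0, 0, -0.131, -0.049, 0.003, -1, 0, 0, 0, -0.135, -0.05, 0.03, -1, 0, 0, 0, -0.135, -0.095, 0.05, -1, 0, 0, 0, -0.135, -0.14, 0.05, -1, 0, 0, 0, -0.135, -0.19, 0.05, -1, 0, 0, 0, -0.135, -0.19, 0.05, -1], squeeze=60)

```text
clock: 10.35
position: [0.4586, -0.0188, 0.0658]
ee_rot: [0.001, 0.984, 0.176, 0.001]
contact_force: [-0.4, 0.2, -1.1]
width: 0.044
gripper_force: 61.4
```

```bash
python3 st.py; python3 - <<'E'
from h import *
t=grab('top');w=grab('wrist')
c=np.zeros((600,640,3),np.uint8);c[:300]=t['pixels'][80:380];c[300:]=w['pixels'][:300];cv2.imwrite('pics/p5.png',c)
E
```

```text
t 10.35 p [ 0.4586 -0.0188  0.0658] yawx 20.23 z [ 0.002 -0.002 -1.   ] F [-0.4  0.2 -1.1] w 0.044 g 61.43809829838574
```

View pics/p5.png

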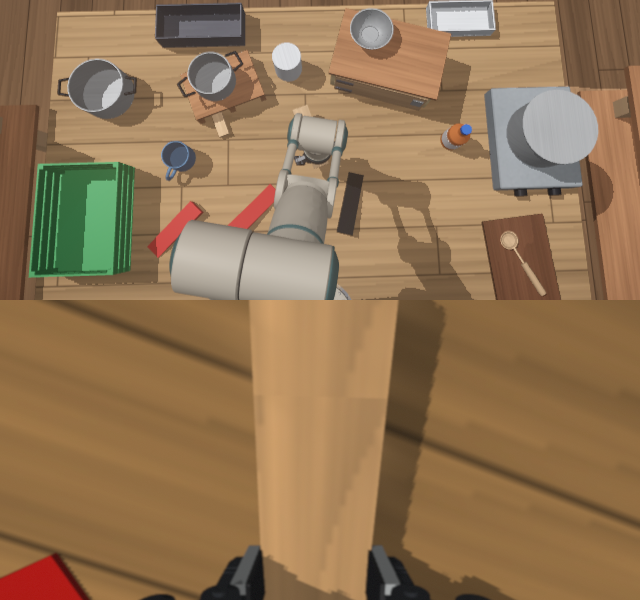

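Top view: wedge drawn out and held straight (tip at (315,580) between the pads), with batten (221,123) and the rest undisturbed. Now I turn it so the thin end faces the door.

Request:
move_arm(steps=[0, 0, 0.402, 0, 0, 0, -1, 0, 0, 0.402, 0, 0, 0, -1, 0, 0, 0.402, 0, 0, 0, -1, 0, 0, 0.402, 0, 0, 0, -1, 0, 0, 0.402, 0, 0, 0, -1, 0, 0, 0.402, 0, 0, 0, -1, 0, 0, 0.402, 0.03, 0, 0, -1, 0, 0, 0.402, 0.06, 0, 0, -1, 0, 0, 0.402, 0.09, 0, 0, -1, 0, 0, 0.402, 0.1, 0, 0, -1])

```text
clock: 11.45
position: [0.5616, -0.0118, 0.0653]
ee_rot: [0.001, 0.595, 0.804, 0.001]
contact_force: [-0.8, 0.6, -1.1]
width: 0.0442
gripper_force: 61.5
```

```bash
python3 st.py
```

```text
t 11.45 p [ 0.5616 -0.0118  0.0653] yawx 107.04 z [ 0.004  0.    -1.   ] F [-0.8  0.6 -1.1] w 0.0442 g 61.50881899986416
```

Request:
move_arm(steps=[0, 0, 0.16, 0, 0, 0, -1, 0, 0, 0.16, 0, 0, 0, -1, 0, 0, 0.16, 0, 0, 0, -1, 0, 0, 0.16, 0, 0, 0, -1, 0, 0, 0.16, 0, 0, 0, -1, 0, 0, 0.16, 0, 0, 0, -1, 0, 0, 0.16, 0, 0, 0, -1, 0, 0, 0.16, 0, 0, -0.025, -1, 0, 0, 0.16, 0, 0, -0.04, -1, 0, 0, 0.16, 0, 0, -0.047, -1])

```text
clock: 12.45
position: [0.5566, -0.0116, 0.0169]
ee_rot: [-0.002, 0.137, 0.991, 0.0]
contact_force: [-7.3, -0.2, 29.6]
width: 0.0436
gripper_force: 64.7
```

```bash
python3 st.py
```

```text
t 12.45 p [ 0.5566 -0.0116  0.0169] yawx 164.27 z [-0.003  0.001 -1.   ] F [-7.3 -0.2 29.6] w 0.0436 g 64.68819983303547
```

Request:
move_arm(steps=[0, 0, 0, 0, 0, 0.002, -1, 0, 0, 0, 0, 0, 0.003, 1, 0, 0, 0, 0, 0, 0.003, 1, 0, 0, 0, 0, 0, 0.003, 1, 0, 0, 0, 0, 0, 0.003, 1, 0, 0, 0, 0, 0, 0.003, 1, 0, 0, 0, 0, 0, 0.05, 1, 0, 0, 0, 0, 0, 0.1, 1, 0, 0, 0, -0.05, 0.013, 0.15, 1, 0, 0, 0, -0.06, 0.016, 0.15, 1])

```text
clock: 13.45
position: [0.4987, 0.0022, 0.1718]
ee_rot: [0.003, 0.138, 0.99, 0.0]
contact_force: [-0.8, 0.8, -0.2]
width: 0.0851
gripper_force: 0.0
```

```bash
python3 st.py;python3 - <<'E'
from h import *
import pickle
w=grab('wrist'); cv2.imwrite('pics/p6.png',w['pixels']);pickle.dump(w,open('w6.pkl','wb'))
E
```

```text
t 13.45 p [0.4987 0.0022 0.1718] yawx 164.11 z [ 0.005 -0.001 -1.   ] F [-0.8  0.8 -0.2] w 0.0851 g 0.0
```

View pics/p6.png

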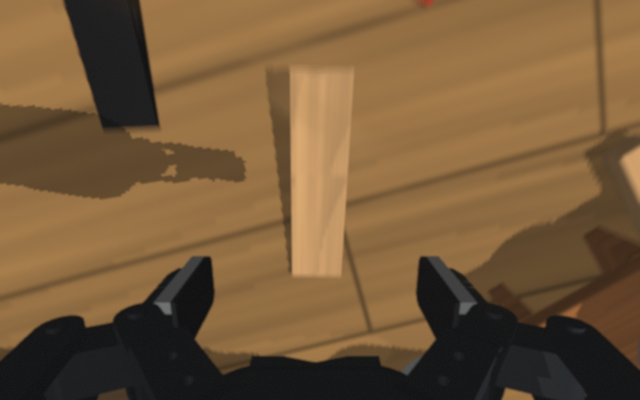

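The wedge lies flat: thin edge from (292,275) to (341,276), thick top edge from (291,67) to (354,68).

```bash
python3 - <<'E'
from h import *
import pickle
w=pickle.load(open('w6.pkl','rb'))
t=(onz(w,292,275,.005)+onz(w,341,276,.005))/2; k=(onz(w,291,67,.034)+onz(w,354,68,.034))/2
print(t,k,np.linalg.norm((k-t)[:2])); d=(k-t)[:2]; d/=np.linalg.norm(d); print('yaw',np.degrees(np.arctan2(d[1],d[0])), 'grip', t[:2]+.155*d, t[:2]+.145*d)
print(np.linalg.norm(onz(w,291,67,.034)-onz(w,354,68,.034)))
E
```

```text
[ 0.5825344  -0.01925275  0.005     ] [0.40883768 0.03430051 0.034     ] 0.18176497349562457
yaw 162.86469679890516 grip [0.4344146  0.02641477] [0.44397071 0.02346848]
0.04546293455002982
```

Request:
move_arm(steps=[0, 0, -0.003, -0.045, 0.017, 0, 1, 0, 0, -0.003, -0.064, 0.024, -0.03, 1, 0, 0, -0.003, -0.064, 0.024, -0.08, 1, 0, 0, -0.003, -0.064, 0.024, -0.12, 1, 0, 0, -0.003, -0.064, 0.024, -0.148, 1, 0, 0, -0.003, -0.064, 0.024, -0.148, -1, 0, 0, -0.003, -0.064, 0.024, -0.148, -1, 0, 0, -0.003, -0.064, 0.024, -0.148, -1, 0, 0, -0.003, -0.064, 0.024, -0.148, -1, 0, 0, -0.003, -0.064, 0.024, -0.148, -1], squeeze=60)

```text
clock: 14.5
position: [0.4355, 0.0262, 0.0218]
ee_rot: [0.002, 0.147, 0.989, 0.0]
contact_force: [0.1, 0.3, 6.2]
width: 0.0448
gripper_force: 62.5
```

```bash
python3 st.py
```

```text
t 14.5 p [0.4355 0.0262 0.0218] yawx 163.06 z [ 0.004 -0.    -1.   ] F [0.1 0.3 6.2] w 0.0448 g 62.51233756542206
```

Request:
move_arm(steps=[0, 0, 0, 0, 0, 0.03, -1, 0, 0, 0, 0, -0.02, 0.05, -1, 0, 0, 0.005, 0, -0.07, 0.05, -1, 0, 0, 0.005, 0, -0.12, 0.05, -1, 0, 0, 0.005, 0, -0.17, 0.05, -1, 0, 0, 0.005, -0.006, -0.22, 0.05, -1, 0, 0, 0.005, -0.009, -0.241, 0.05, -1, 0, 0, 0.005, -0.009, -0.241, 0.03, -1, 0, 0, 0.005, -0.009, -0.241, 0.012, -1, 0, 0, 0.005, -0.009, -0.241, 0.003, -1])

```text
clock: 15.5
position: [0.4242, -0.2146, 0.0227]
ee_rot: [-0.001, 0.132, 0.991, 0.0]
contact_force: [0.8, 1.0, -0.6]
width: 0.0448
gripper_force: 61.9
```

```bash
python3 st.py;python3 - <<'E'
from h import *
import pickle
t=grab('top');s=grab('scene');pickle.dump((t,s),open('i7.pkl','wb'))
c=np.zeros((450,800,3),np.uint8)
c[:450,:400]=cv2.resize(t['pixels'][100:235,320:440],(400,450),interpolation=cv2.INTER_CUBIC)
c[:450,400:]=cv2.resize(s['pixels'][120:270,170:303],(400,450),interpolation=cv2.INTER_CUBIC)
cv2.imwrite('pics/p7.png',c)
E
```

```text
t 15.5 p [ 0.4242 -0.2146  0.0227] yawx 164.8 z [-0.001  0.001 -1.   ] F [ 0.8  1.  -0.6] w 0.0448 g 61.91408962011337
```

View pics/p7.png

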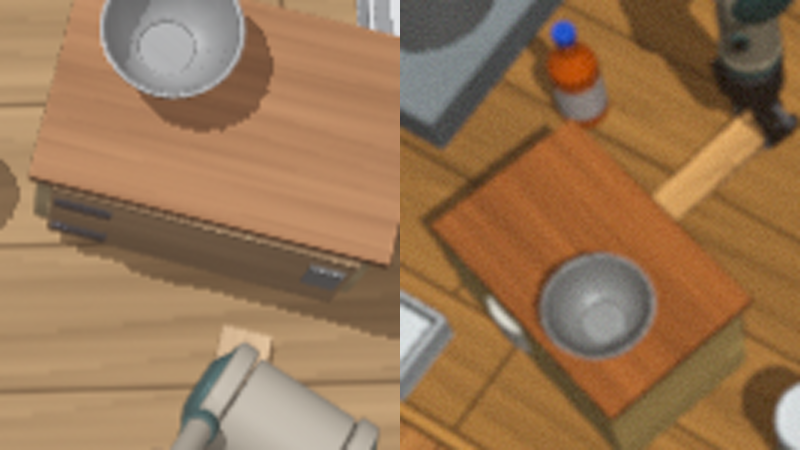

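The top crop shows the shut door with its hinge straps at left (80,215) and the worn catch at (325,275). The thin end at (246,340) is squarely in front of the door's free half, so I push it in.

Request:
move_arm(steps=[0, 0, 0, -0.003, -0.01, -0.001, -1, 0, 0, 0, 0.01, -0.013, -0.001, -1, 0, 0, 0, 0.025, -0.017, -0.001, -1, 0, 0, 0, 0.04, -0.021, -0.001, -1, 0, 0, 0, 0.055, -0.025, -0.001, -1, 0, 0, 0, 0.065, -0.028, -0.001, -1, 0, 0, 0, 0.075, -0.031, -0.001, -1, 0, 0, 0, 0.085, -0.034, -0.001, -1, 0, 0, 0, 0.094, -0.036, -0.001, -1, 0, 0, 0, 0.098, -0.037, -0.001, -1])

```text
clock: 16.6
position: [0.5241, -0.2521, 0.0224]
ee_rot: [0.0, 0.132, 0.991, -0.0]
contact_force: [0.2, -0.0, -1.7]
width: 0.045
gripper_force: 61.9
```

```bash
python3 st.py
```

```text
t 16.6 p [ 0.5241 -0.2521  0.0224] yawx 164.86 z [ 0.001 -0.    -1.   ] F [ 0.2 -0.  -1.7] w 0.045 g 61.93289905786514
```

Request:
move_arm(steps=[0, 0, 0, 0, 0, -0.001, -1, 0, 0, 0, 0.002, -0.001, -0.001, -1, 0, 0, 0, 0.004, -0.001, -0.001, -1, 0, 0, 0, 0.006, -0.002, -0.001, -1, 0, 0, 0, 0.008, -0.002, -0.001, -1, 0, 0, 0, 0.01, -0.003, -0.001, -1, 0, 0, 0, 0.012, -0.003, -0.001, -1, 0, 0, 0, 0.013, -0.004, -0.001, -1, 0, 0, 0, 0.014, -0.004, -0.001, -1, 0, 0, 0, 0.014, -0.004, -0.001, -1])

```text
clock: 17.6
position: [0.5358, -0.2552, 0.0219]
ee_rot: [-0.001, 0.132, 0.991, 0.0]
contact_force: [-2.5, 2.0, 5.4]
width: 0.0452
gripper_force: 62.6
```

```bash
python3 st.py
```

```text
t 17.6 p [ 0.5358 -0.2552  0.0219] yawx 164.86 z [-0.002  0.001 -1.   ] F [-2.5  2.   5.4] w 0.0452 g 62.647225856781006
```

Request:
move_arm(steps=[0, 0, 0, 0.001, 0, 0, -1, 0, 0, 0, 0.002, -0.001, 0, -1, 0, 0, 0, 0.003, -0.001, 0, -1, 0, 0, 0, 0.004, -0.001, 0, -1, 0, 0, 0, 0.005, -0.001, 0, -1, 0, 0, 0, 0.006, -0.002, 0, -1, 0, 0, 0, 0.006, -0.002, 0, -1, 0, 0, 0, 0.006, -0.002, 0, -1, 0, 0, 0, 0.006, -0.002, 0, -1, 0, 0, 0, 0.006, -0.002, 0, -1])

```text
clock: 18.6
position: [0.5414, -0.2569, 0.0219]
ee_rot: [-0.001, 0.132, 0.991, 0.0]
contact_force: [-4.8, 1.1, 7.5]
width: 0.0449
gripper_force: 62.7
```

```bash
python3 st.py
```

```text
t 18.6 p [ 0.5414 -0.2569  0.0219] yawx 164.87 z [-0.002  0.001 -1.   ] F [-4.8  1.1  7.5] w 0.0449 g 62.72364377975464
```

Request:
move_arm(steps=[0, 0, 0, 0.001, 0, 0, -1, 0, 0, 0, 0.002, -0.001, 0, -1, 0, 0, 0, 0.003, -0.001, 0, -1, 0, 0, 0, 0.004, -0.001, 0, -1, 0, 0, 0, 0.005, -0.001, 0, -1, 0, 0, 0, 0.006, -0.002, 0, -1, 0, 0, 0, 0.006, -0.002, 0, -1, 0, 0, 0, 0.006, -0.002, 0, -1, 0, 0, 0, 0.006, -0.002, 0, -1, 0, 0, 0, 0.006, -0.002, 0, -1])

```text
clock: 19.6
position: [0.5426, -0.2572, 0.0218]
ee_rot: [-0.006, 0.132, 0.991, 0.002]
contact_force: [-13.0, 3.5, 14.0]
width: 0.0451
gripper_force: 63.7
```

```bash
python3 st.py
```

```text
t 19.6 p [ 0.5426 -0.2572  0.0218] yawx 164.88 z [-0.012  0.005 -1.   ] F [-13.    3.5  14. ] w 0.0451 g 63.72546046972275
```

Request:
move_arm(steps=[0, 0, 0, 0.001, 0, 0, -1, 0, 0, 0, 0.002, -0.001, 0, -1, 0, 0, 0, 0.003, -0.001, 0, -1, 0, 0, 0, 0.004, -0.001, 0, -1, 0, 0, 0, 0.005, -0.001, 0, -1, 0, 0, 0, 0.006, -0.002, 0, -1, 0, 0, 0, 0.007, -0.002, 0, -1, 0, 0, 0, 0.008, -0.002, 0, -1, 0, 0, 0, 0.008, -0.002, 0, -1, 0, 0, 0, 0.008, -0.002, 0, -1])

```text
clock: 20.6
position: [0.5435, -0.2575, 0.0216]
ee_rot: [-0.014, 0.131, 0.991, 0.003]
contact_force: [-26.7, 4.0, 24.4]
width: 0.0449
gripper_force: 65.1
```

```bash
python3 st.py
```

```text
t 20.6 p [ 0.5435 -0.2575  0.0216] yawx 164.93 z [-0.026  0.009 -1.   ] F [-26.7   4.   24.4] w 0.0449 g 65.09987354278564
```

Request:
move_arm(steps=[0, 0, 0, 0, 0, 0, 1, 0, 0, 0, 0, 0, 0, 1, 0, 0, 0, 0, 0, 0, 1, 0, 0, 0, 0, 0, 0, 1, 0, 0, 0, -0.01, 0.003, 0, 1, 0, 0, 0, -0.016, 0.004, 0.03, 1, 0, 0, 0, -0.016, 0.004, 0.07, 1, 0, 0, 0, -0.02, 0.005, 0.11, 1, 0, 0, 0, -0.05, 0.013, 0.15, 1, 0, 0, 0, -0.08, 0.021, 0.15, 1])

```text
clock: 21.6
position: [0.4793, -0.2424, 0.1765]
ee_rot: [0.005, 0.131, 0.991, -0.003]
contact_force: [-0.2, -1.4, 0.0]
width: 0.0855
gripper_force: 0.0
```

```bash
python3 st.py;python3 - <<'E'
from h import *
import pickle
w=grab('wrist');t=grab('top');s=grab('scene');pickle.dump((t,s),open('i8.pkl','wb'))
c=np.zeros((600,800,3),np.uint8)
c[:400,:400]=cv2.resize(t['pixels'][100:235,320:455],(400,400),interpolation=cv2.INTER_CUBIC)
c[:400,400:]=cv2.resize(s['pixels'][120:253,170:303],(400,400),interpolation=cv2.INTER_CUBIC)
c[400:,:320]=cv2.resize(w['pixels'],(320,200))
c[400:,320:640]=cv2.resize(t['pixels'],(320,200))
cv2.imwrite('pics/p8.png',c)
E
```

```text
t 21.6 p [ 0.4793 -0.2424  0.1765] yawx 164.9 z [ 0.009 -0.006 -1.   ] F [-0.2 -1.4  0. ] w 0.0855 g 0.0
```

View pics/p8.png

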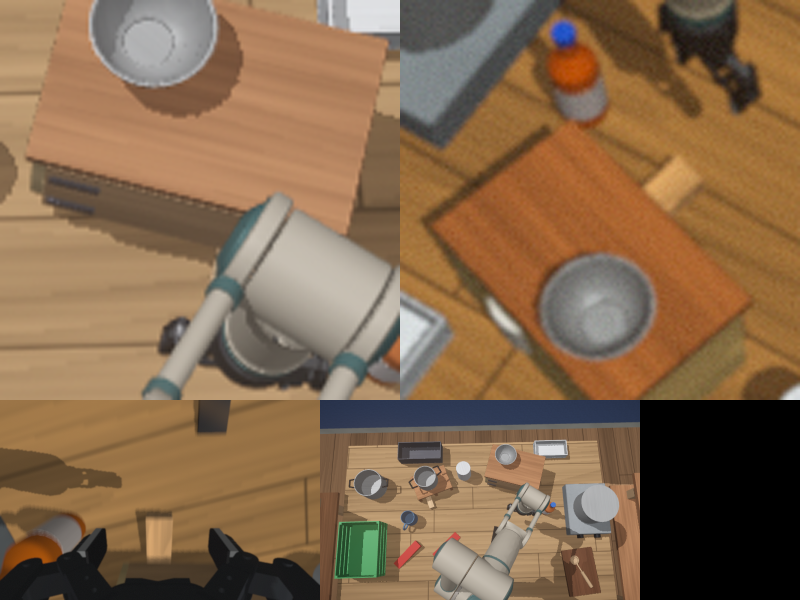

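The thick end sticks out square from under the shut door (scene crop (672,183), wrist edge at row ~230), and the bystanders are in place. I'll check its position, then give one tap from behind.

```bash
python3 - <<'E'
from h import *
w=grab('wrist')
hsv=cv2.cvtColor(w['pixels'],cv2.COLOR_BGR2HSV)
a,b=onz(w,293,231,.034),onz(w,342,231,.034); print(a,b,(a+b)/2,np.linalg.norm(a-b))
E
```

```text
[ 0.49911969 -0.26418542  0.034     ] [ 0.50967112 -0.22530368  0.034     ] [ 0.5043954  -0.24474455  0.034     ] 0.04028798844277499
```

Request:
move_arm(steps=[0, 0, 0, -0.015, 0.003, 0, -1, 0, 0, 0, -0.015, 0.003, 0, -1, 0, 0, 0, -0.015, 0.003, 0, -1, 0, 0, 0, -0.015, 0.003, 0, -1, 0, 0, 0, -0.015, 0.003, -0.05, -1, 0, 0, 0, -0.015, 0.003, -0.1, -1, 0, 0, 0, -0.015, 0.003, -0.13, -1, 0, 0, 0, -0.015, 0.003, -0.15, -1, 0, 0, 0, -0.015, 0.003, -0.15, -1, 0, 0, 0, -0.015, 0.003, -0.15, -1])

```text
clock: 22.8
position: [0.4626, -0.2379, 0.0208]
ee_rot: [-0.0, 0.132, 0.991, 0.0]
contact_force: [-0.2, -0.4, -0.3]
width: 0.0001
gripper_force: 0.0
```

```bash
python3 st.py
```

```text
t 22.8 p [ 0.4626 -0.2379  0.0208] yawx 164.86 z [-0.  0. -1.] F [-0.2 -0.4 -0.3] w 0.0001 g 0.0
```

Request:
move_arm(steps=[0, 0, 0, 0.02, -0.005, 0, -1, 0, 0, 0, 0.03, -0.008, 0, -1, 0, 0, 0, 0.034, -0.009, 0, -1, 0, 0, 0, 0.037, -0.01, 0, -1, 0, 0, 0, 0.04, -0.011, 0, -1, 0, 0, 0, 0.043, -0.012, 0, -1, 0, 0, 0, 0.046, -0.012, 0, -1, 0, 0, 0, 0.048, -0.013, 0, -1, 0, 0, 0, 0.05, -0.014, 0, -1, 0, 0, 0, 0.05, -0.014, 0, -1])

```text
clock: 23.8
position: [0.5092, -0.2502, 0.021]
ee_rot: [-0.003, 0.132, 0.991, 0.001]
contact_force: [-6.3, 1.6, 4.3]
width: -0.0003
gripper_force: 3.0
```

```bash
python3 st.py
```

```text
t 23.8 p [ 0.5092 -0.2502  0.021 ] yawx 164.88 z [-0.006  0.003 -1.   ] F [-6.3  1.6  4.3] w -0.0003 g 2.965112318051979
```

Request:
move_arm(steps=[0, 0, 0, 0.002, -0.001, 0, -1, 0, 0, 0, 0.004, -0.001, 0, -1, 0, 0, 0, 0.006, -0.002, 0, -1, 0, 0, 0, 0.008, -0.002, 0, -1, 0, 0, 0, 0.01, -0.003, 0, -1, 0, 0, 0, 0.012, -0.003, 0, -1, 0, 0, 0, 0.012, -0.003, 0, -1, 0, 0, 0, 0.012, -0.003, 0, -1, 0, 0, 0, 0.012, -0.003, 0, -1, 0, 0, 0, 0.012, -0.003, 0, -1])

```text
clock: 24.8
position: [0.5097, -0.25, 0.0207]
ee_rot: [-0.015, 0.13, 0.991, 0.003]
contact_force: [-29.3, 3.1, 22.0]
width: 0.0003
gripper_force: 14.6
```

```bash
python3 st.py
```

```text
t 24.8 p [ 0.5097 -0.25    0.0207] yawx 165.05 z [-0.029  0.01  -1.   ] F [-29.3   3.1  22. ] w 0.0003 g 14.574083955958486
```

Request:
move_arm(steps=[0, 0, 0, -0.01, 0.003, 0, -1, 0, 0, 0, -0.03, 0.008, 0, -1, 0, 0, 0, -0.06, 0.016, 0.01, -1, 0, 0, 0, -0.08, 0.02, 0.05, -1, 0, 0, 0, -0.08, 0.02, 0.1, -1, 0, 0, 0, -0.08, 0.02, 0.15, -1, 0, 0, 0, -0.08, 0.02, 0.2, -1, 0, 0, 0, -0.12, 0.05, 0.2, -1, 0, 0, 0, -0.16, 0.08, 0.2, -1, 0, 0, 0, -0.16, 0.08, 0.2, -1])

```text
clock: 25.8
position: [0.3579, -0.1699, 0.2206]
ee_rot: [-0.003, 0.132, 0.991, 0.002]
contact_force: [0.7, -0.3, 0.3]
width: 0.0002
gripper_force: 0.0
```

```bash
python3 st.py;python3 - <<'E'
from h import *
t=grab('top');s=grab('scene')
c=np.zeros((400,800,3),np.uint8)
c[:,:400]=cv2.resize(t['pixels'][100:235,320:455],(400,400),interpolation=cv2.INTER_CUBIC)
c[:,400:]=cv2.resize(s['pixels'][120:253,170:303],(400,400),interpolation=cv2.INTER_CUBIC)
cv2.imwrite('pics/p9.png',c)
E
```

```text
t 25.8 p [ 0.3579 -0.1699  0.2206] yawx 164.89 z [-0.005  0.004 -1.   ] F [ 0.7 -0.3  0.3] w 0.0002 g 0.0
```

View pics/p9.png

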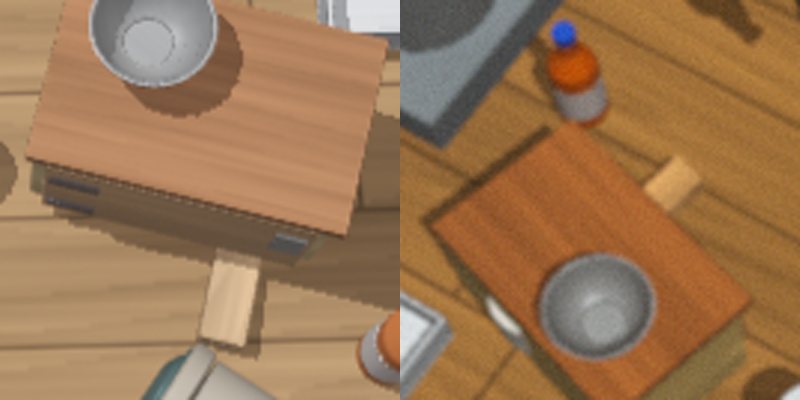

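The door is shut and the wedge sits square under its free half, thick end out (top crop (230,300)). The robot is clear of everything.

```bash
python3 -c "
from rig import manip
print(manip.sign_off())"
```

```text
the job is handed in; nothing more can be done
None
```

I handed the job in at about 26 s: the door is shut, the wedge is jammed square under its free half (it held firm against a 29 N tap), and the bystanders appear unmoved in the camera views, though the sign-off returned no verdict.

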